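# Set a tablet counter to nine and start it

## Task

Get the tablet counter running for the next prescription: slide its collecting tray fully home until it snaps in, click the dial round to nine (nine clicks up from its zero), and then press the dial straight down to its stop and let it spring back up, which starts the count. Be gentle with the tray and the dial, do not push the dial in before the tray is home and nine is set, and leave the vial and the cartons beside the machine alone.

Things in the scene. Friction and masses are not known exactly. Their poses are not given: they have to be found in the camera images.
- counter: Desktop tablet counter, light housing 240 mm deep (x) by 340 mm wide (y), flat deck 85 mm above the worktop, fixed in place. Origin: centre of the underside; z up; its front faces its own -x, +y is its left seen from the front. On the deck, left half: steel feeder bowl 150 mm across, rim 149 mm high, centre at (25, 78) mm. Deck, right half: grey control panel with the round dial, its scale and a blank display 14 mm high behind it (x over 30 mm). Tray in the front, left half.
- dial_top (a point): Centre of the dial's flat top face, 35 mm above the deck when the dial is up, at (-45, -90) mm in the counter's frame. The dial is a round black fluted knob, 40 mm across and 28 mm tall, axis vertical, with a gap of 7 mm between its underside and the deck; nothing else stands within 60 mm of the axis above the deck.
- dial_mark (a point): Outer end of the white line on the dial's top face, at its rim, 20 mm from the axis. Turns with the dial. Around the dial the deck has a scale of 13 white ticks, 24 degrees apart: zero is the long tick at the front left (in the counter's frame 144 degrees counter-clockwise from its +x, seen from above), the numbers run clockwise, the ticks at 0, 5 and 10 are long; nine is the tick before the long tick 10.
- dial (a joint): Angle of the dial in rad, zero at the zero tick, growing clockwise seen from above; 24 degrees (0.4189 rad) a click, so nine is 3.770 rad. Sprung detents: it takes about 0.3 N m to leave a click (a light grip may slip), past the half-way point it snaps on into the next one, and when let go it settles in the nearest click. Stops just beyond 0 and 12. It starts in a click between 1 and 5 and can be turned both ways.
- dial_push (a joint): How far the dial is pushed in (down), in m: 0 up, 0.004 at its stop. Spring: starts to move at about 5.5 N, 10 N at 2 mm, at its stop at about 14 N; springs back by itself. Pushed in by 2 mm or more the machine takes it as the start signal. The stop is a rubber pad that gives another 0.5 mm at 22 N (reading 0.0045); pressing harder than that strains the shaft.
- dial_knob: The dial's knob itself, plastic (see dial_top); origin on its axis, level with the deck when up; z up. Take it round with a firm but gentle grip: it cracks when squeezed with more than 80 N a side.
- tray_lip (a point): Middle of the front edge of the tray's pull lip: a darker lip 70 mm wide (along the counter's y), 12 mm deep and 8 mm high, centred 55.5 mm above the worktop at the top of the tray front (126 mm wide, 48 mm high). With the tray home it lies at (-140, 60) mm in the counter's frame. Nothing stands in front of it.
- tray (a joint): How far the collecting tray stands out of the counter, in m: 0 fully home, growing as it slides out along the counter's -x. Slides with about 1.5 N; a spring catch resists from 8 mm to 3 mm out (about 6 N in all, pushed slowly) and then snaps it home against a stop. More than 20 N strains it.
- tray_front: The tray's front plate with the lip; x, y, z as the counter; origin in the plane of the counter's front face when home, under the middle of the tray, at worktop level.
- vial: Capped amber vial, 42 mm across, 75 mm high, standing free to the right of the counter. Bystander. Origin: centre of its underside.
- carton_tall: White medicine carton 45 x 62 x 105 mm standing free to the right of the counter. Bystander. Origin: centre of its underside.
- carton_flat: White medicine carton 50 x 110 mm, 28 mm high, lying free in front of the counter's right half. Bystander. Origin: centre of its underside.

How it is judged:
By the outcome, as a careful person would: the job done as asked, in the order asked, and still so for the second after the job is handed in, with the robot touching nothing.
It also fails if it takes over 64 s, if anything falls off the work surface, if the arm or the gripper's body presses on something with over 40 N, if the wrist force passes 120 N, or if a joint passes its speed limit or range.

## Robot

A 6-joint arm with a two-finger parallel gripper is mounted at the origin on the work surface. World frame = base frame: x ahead of the robot, y to its left, z up, the work surface at z = 0. Lengths are in m, angles in rad, forces in N, time in s.
With the tool pointing down it reaches from about 0.4 to 0.925 m from the base axis. Payload 3.4 kg.
Tool frame: the origin (TCP) lies at the very end of the fingers, on their centre line; the grasp point (between the pads) lies 19 mm behind it; y points along the fingers, x is the direction in which the jaws open and shut, and the axes are right-handed (so a half turn about y gives the same grasp; the last joint's range is limited). The gripper opens to 85 mm and grips with 20 to 120 N. Pads are 22 mm wide; open, the fingers measure 114 mm over their backs; the gripper's body (76 mm by 85 mm) begins 54 mm behind the grasp point. The pads swing forward as they close: fully open they stand 13 mm farther back than shut.
Start: joints at [1.266, 0.307, 1.506, -0, 1.328, -0.073], TCP at [0.132, 0.56, 0.194] pointing down, gripper open.
Joint ranges: [-3.12, 3.12], [-1.05, 2.28], [0.14, 2.33], [-1.42, 4.57], [0.1, 2.73], [-2.68, 2.68]. Speed limits (rad/s): [2.57, 2.57, 3.14, 3.14, 3.14, 3.14].

## Interface

Orientations are given as [roll, pitch, yaw] about the fixed x, y, z axes, in that order (R = Rz(yaw) Ry(pitch) Rx(roll)).
In Python, from bench import r, fingers, solver, telemetry, cams, workorder gives the robot as it stands. Calls block until the motion is done:
- r.move_ptp(position, orientation): joint-space move of the TCP to a pose.
- r.move_linear(position, rotation=None, vel=0.15, until_force=None): straight line of the TCP; rotation=None keeps the orientation; vel is the mean speed in m/s. With until_force (N) it stops when the force on the tool has changed by that much, and returns True; else False.
- r.goto_joints(angles): joint-space move.
- fingers.gripper_open() and fingers.clamp(squeeze=None): open the fingers fully, or close them until they stop; squeeze is the grip in N (None keeps the last).
- r.dwell(seconds).
- solver.solve_ik(position, orientation): joint angles nearest the present ones, or None.
- telemetry.sense(): the state.
- cams.camera(name): name is "scene" or "side" or "wrist"; returns (picture, depth): 480x640x3 uint8, blue, green, red; 480x640 float32, m along the optical axis (not along the pixel's ray), 0 where there is no reading.
- cams.get_calibration(name): a dict with "fovy" (degrees; the focal length in pixels is half the picture's height over the tangent of half this angle, whatever the lens; pixels are square), "cx", "cy" (the principal point, pixels), "k1" (the pictures are not rectified: a ray, as slopes to the right and down, at radius r is drawn at 1 + k1 r^2 times it, then the intrinsics apply), "rvec" (rotation vector, rad) and "tvec" (3), from world to camera coordinates, as OpenCV has them. Camera axes: x right, y down, z forward; pixel columns grow to the right and rows downward; lengths in m; the calibration is good to about 2 mm. A picture is of the moment at which its call begins: read the wrist's pose just before it. get_calibration takes no time and is no camera call; for the wrist camera it gives the pose at the moment of the call.
A pose or a line that the arm cannot do raises r.Unreachable and nothing moves.
- workorder.hand_in(): hands the job in, once; it reports no verdict.
The state is a dict: "t": time; "q": joint angles; "joint_vel": joint speeds; "joint_efforts": joint torques, N m; "tool_pos": TCP position; "orientation": TCP orientation; "contact_force": force on the tool from outside, world axes, zero at the start; "moment": the same for the moment, N m; "gripper_width": finger opening in m.
Only numpy, scipy, OpenCV 4.12 (cv2) and the standard library are available. Lean on these libraries where they do the work, as an engineer would, in place of code of your own. Each camera call takes 0.05 s, during which the arm holds its last target.

## Working session

There is one attempt and no reset: what is moved stays moved. The work goes in short steps, each a Python script; the robot and the scene stay as the last script left them, time stands still between calls to the robot, and variables do not carry over. Pictures are saved under pics/ and viewed, and the job is handed in when it is done.

```bash
ls; mkdir -p pics
python3 - <<'E'
from bench import r, fingers, solver, telemetry, cams, workorder
import cv2,numpy as np
print(telemetry.sense())
for n in ("scene","side","wrist"):
    c=cams.get_calibration(n);print(n,c)
    p,d=cams.camera(n);cv2.imwrite(f"pics/{n}0.png",p);np.savez(f"pics/{n}0.npz",p=p,d=d,**c)
E
```

```text
pics
{'t': 0.0, 'q': array([ 1.26654454e+00,  3.07591701e-01,  1.50769669e+00, -1.88189070e-06,
        1.32842529e+00, -7.35219353e-02]), 'joint_vel': array([ 1.19596973e-05, -4.34493362e-04,  5.56185704e-04, -1.06774600e-03,
        1.75475119e-04, -1.98749288e-03]), 'joint_efforts': array([ 2.31749233e-03, -4.57557964e+01, -2.51917952e+01,  2.13514891e-04,
        1.29195242e-02,  1.30824077e-05]), 'tool_pos': array([0.13129239, 0.5589889 , 0.19306165]), 'orientation': array([-1.57064235,  0.00211543,  1.3400671 ]), 'contact_force': array([-0.58632525,  0.07772268, -0.23049413]), 'moment': array([-0.02097376, -0.03239245,  0.01508693]), 'gripper_width': 0.08516576621332962}
scene {'fovy': 42.09691127356938, 'cx': 313.83023851602775, 'cy': 238.27108790708337, 'k1': -0.06466319856229152, 'rvec': array([ 1.39758579,  2.34604606, -0.77180877]), 'tvec': array([ 0.34260961, -0.33676136,  1.32320122])}
side {'fovy': 43.77861660828087, 'cx': 315.7605227056911, 'cy': 223.31671593492155, 'k1': -0.09061314364683382, 'rvec': array([ 0.56574952, -2.68549664,  1.16308671]), 'tvec': array([0.5205163 , 0.27788125, 0.80478557])}
wrist {'fovy': 59.76735535796254, 'cx': 316.85151277818505, 'cy': 242.37100947500116, 'k1': -0.09072834452075114, 'rvec': array([-2.2907019 , -1.81601103, -0.23791831]), 'tvec': array([-0.57398333, -0.03431088,  0.37768808])}
```

View pics/scene0.png

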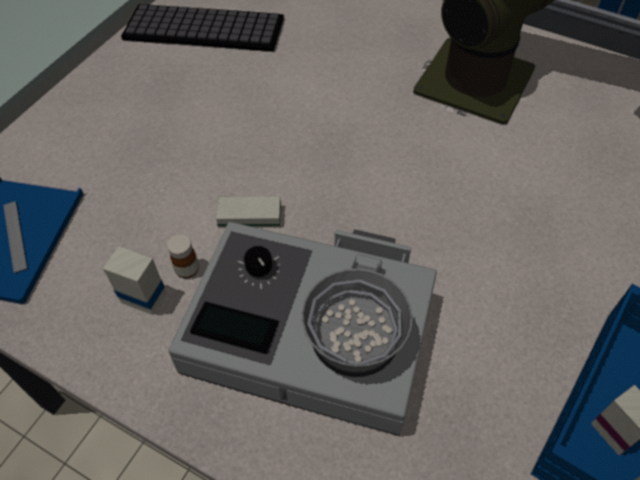

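View pics/side0.png

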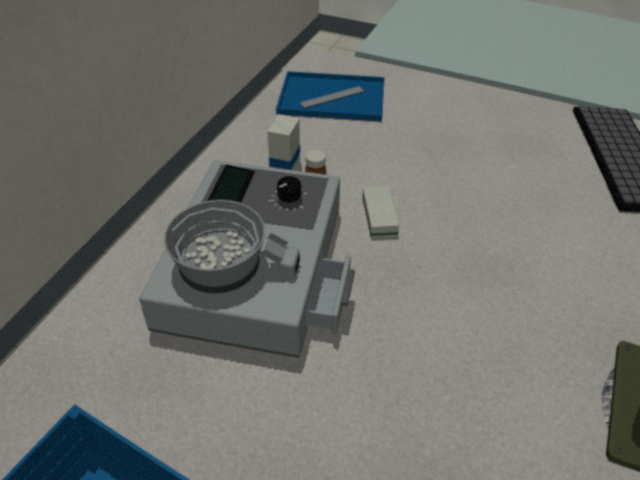

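View pics/wrist0.png

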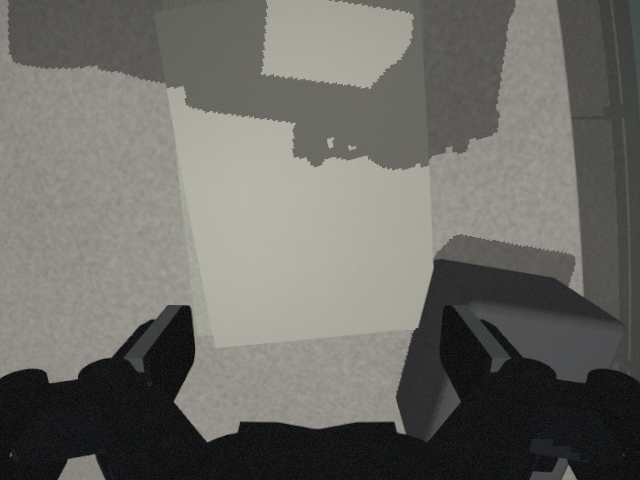

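The scene shows the dial at about (258,260), the tray pulled out at about (372,245), the vial at (183,256), the tall carton at (134,277) and the flat carton at (249,210). Next I'll fit the counter pose from depth.

```bash
cat > h.py <<'E'
import numpy as np,cv2
def K(c):
    f=240/np.tan(np.radians(float(c['fovy']))/2); return np.array([[f,0,c['cx']],[0,f,c['cy']],[0,0,1.]]),np.array([float(c['k1']),0,0,0,0])
def cloud(c,d):
    k,D=K(c);v,u=np.mgrid[:480,:640];uv=np.stack([u,v],-1).reshape(-1,1,2).astype(float)
    s=cv2.undistortPoints(uv,k,D).reshape(480,640,2)
    P=np.dstack([s*d[...,None],d]); R=cv2.Rodrigues(np.array(c['rvec']))[0]
    W=(P.reshape(-1,3)-np.array(c['tvec']))@R
    W=W.reshape(480,640,3);W[d<=0]=np.nan;return W
def pix2plane(c,uv,z):
    k,D=K(c);s=cv2.undistortPoints(np.array(uv,float).reshape(-1,1,2),k,D).reshape(-1,2)
    R=cv2.Rodrigues(np.array(c['rvec']))[0];o=-R.T@np.array(c['tvec']);dr=np.c_[s,np.ones(len(s))]@R
    return o+dr*((z-o[2])/dr[:,2])[:,None]
def proj(c,X):
    k,D=K(c);return cv2.projectPoints(np.array(X,float).reshape(-1,1,3),np.array(c['rvec']),np.array(c['tvec']),k,D)[0].reshape(-1,2)
E
python3 - <<'E'
from h import *
for n in ("scene","side"):
    z=np.load(f"pics/{n}0.npz");W=cloud(z,z['d'])
    m=(np.abs(W[...,2]-.085)<.006).astype(np.uint8)
    k,l,st,ce=cv2.connectedComponentsWithStats(m)
    i=1+np.argmax(st[1:,4]);P=W[l==i];print(n,len(P),np.median(P[:,2]))
    # trim
    rc=cv2.minAreaRect((P[:,:2]*1000).astype(np.float32));print(rc)
    if n=="scene":
        print("dial",W[255:266:3,250:268:3][...,:].reshape(-1,3).round(3)[:12])
E
```

```text
scene 21051 0.08580632798607603
((695.6046752929688, -20.290237426757812), (241.5725555419922, 340.9345703125), 12.186774253845215)
dial [[ 0.673 -0.127  0.121]
 [ 0.67  -0.124  0.119]
 [ 0.668 -0.121  0.118]
 [ 0.668 -0.115  0.122]
 [ 0.663 -0.113  0.117]
 [ 0.662 -0.109  0.119]
 [ 0.678 -0.125  0.12 ]
 [ 0.677 -0.12   0.123]
 [ 0.675 -0.116  0.123]
 [ 0.672 -0.113  0.121]
 [ 0.669 -0.109  0.121]
 [ 0.668 -0.105  0.121]]
side 12958 0.08422262254556612
((694.7670288085938, -19.746444702148438), (239.7637481689453, 345.5686340332031), 12.039087295532227)
```

Run:
```python
import cv2
p=cv2.imread('pics/scene0.png');cv2.imwrite('pics/sz.png',cv2.resize(p[200:310,160:440],None,fx=2.85,fy=2.85,interpolation=cv2.INTER_CUBIC))
p=cv2.imread('pics/side0.png');cv2.imwrite('pics/dz.png',cv2.resize(p[150:350,200:400],None,fx=3,fy=3,interpolation=cv2.INTER_CUBIC))
```

```text
(no output)
```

View pics/sz.png

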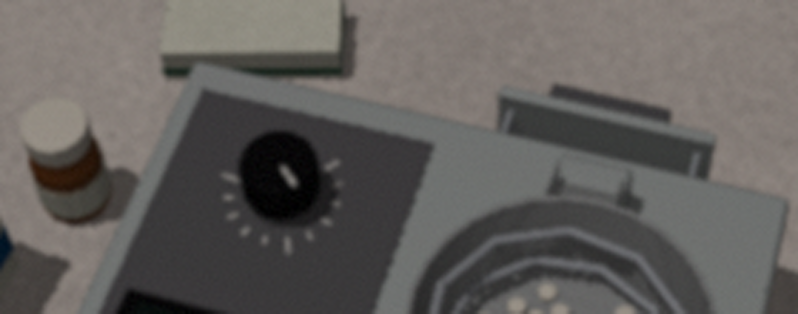

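View pics/dz.png

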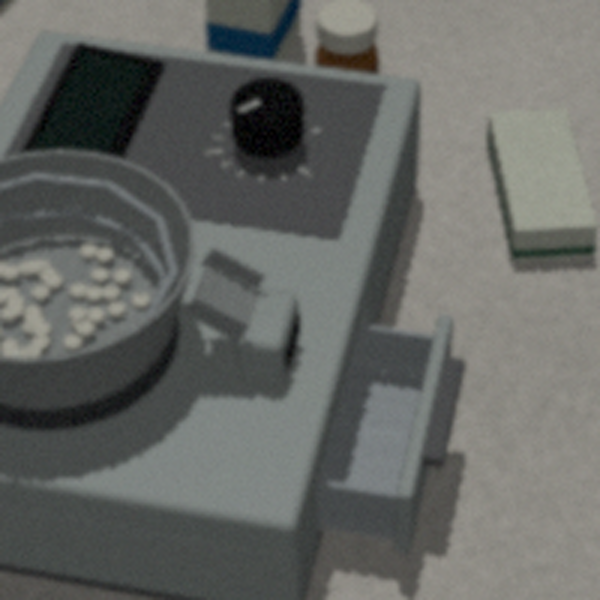

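```bash
cat >> h.py <<'E'
def C(p=(.6952,-.0200),yaw=np.radians(12.1)):
    c,s=np.cos(yaw),np.sin(yaw);return np.array([[c,-s],[s,c]]),np.array(p)
def toC(W): 
    R,p=C();W=np.array(W,float);o=W.copy();o[...,:2]=(W[...,:2]-p)@R;return o
def toW(X):
    R,p=C();X=np.array(X,float);o=X.copy();o[...,:2]=X[...,:2]@R.T+p;return o
E
python3 - <<'E'
from h import *
np.set_printoptions(precision=4,suppress=True)
sc=np.load("pics/scene0.npz");si=np.load("pics/side0.npz")
a=lambda q:np.array(q)/2.85+[160,200]
b=lambda q:np.array(q)/3.+[200,150]
for c,uv in((sc,a([[280,168],[297,187]])),(si,b([[236,109],[259,100]]))):
    P=toC(pix2plane(c,uv,.12));d=P[:,:2]-[-.045,-.09];print(P,np.degrees(np.arctan2(d[:,1],d[:,0])))
    e=(P[1]-P[0]);print(np.degrees(np.arctan2(e[1],e[0])))
print("lip",toC(pix2plane(sc,a([[552,86],[670,110]]),.0595)))
print("lip",toC(pix2plane(si,b([[462,358],[442,462]]),.0595)))
for c in(sc,si):
    X=toC(cloud(c,c['d']));m=(X[...,0]>-.13)&(X[...,0]<-.05)&(X[...,1]>-.02)&(X[...,1]<.16)&(X[...,2]>.092)
    for x in np.arange(-.12,-.05,.01):
        mm=m&(abs(X[...,0]-x)<.005); 
        if mm.any():print("chute",x,X[mm][:,2].max(),X[mm][:,1].min(),X[mm][:,1].max())
    m=(X[...,0]<-.125)&(X[...,0]>-.25)&(X[...,1]>-.0)&(X[...,1]<.12)&(X[...,2]>.05)&(X[...,2]<.07)
    print("lip",np.percentile(X[m],[1,5,50,95,99],axis=0))
E
```

```text
[[-0.0412 -0.0866  0.12  ]
 [-0.0325 -0.0743  0.12  ]] [41.444  51.5049]
54.907166019744196
[[-0.0315 -0.0757  0.12  ]
 [-0.0421 -0.0859  0.12  ]] [46.6651 54.7325]
-136.07318341678427
lip [[-0.1751  0.0259  0.0595]
 [-0.1771  0.0946  0.0595]]
lip [[-0.1767  0.0271  0.0595]
 [-0.1779  0.0979  0.0595]]
chute -0.1 0.11222207762637738 0.07701217439542361 0.07701217439542361
chute -0.09000000000000001 0.11863415462092494 0.047353395496659526 0.0875240398554687
chute -0.08000000000000002 0.12715704694467642 0.049490113457839775 0.0878976896375914
chute -0.07000000000000002 0.13386336728134263 0.049474988835818294 0.08677045552556731
chute -0.060000000000000026 0.13865502745946567 0.05007886306111301 0.08563130044219187
lip [[-0.1769  0.002   0.0503]
 [-0.1752  0.0066  0.0515]
 [-0.1609  0.0605  0.0601]
 [-0.1571  0.1134  0.0638]
 [-0.1457  0.1183  0.0646]]
chute -0.1 0.10630941051074115 0.0561371922659956 0.08304255822175428
chute -0.09000000000000001 0.11588215198352209 0.04955844185602346 0.09029528607377595
chute -0.08000000000000002 0.12720901381893038 0.04980768711501365 0.09006412203011867
chute -0.07000000000000002 0.13069300295907516 0.049297033869312425 0.0901917276323532
chute -0.060000000000000026 0.13600749525328565 0.04929463179214777 0.08804226295548845
lip [[-0.1775  0.0025  0.0502]
 [-0.1767  0.0075  0.0512]
 [-0.1659  0.065   0.0588]
 [-0.1495  0.1154  0.0616]
 [-0.1311  0.1188  0.0624]]
```

Both views put the mark at about 48° in the counter frame, which is click 4. The tray is about 37 mm out, and the chute clears the gripper body. I'll do the tray first.

Run:
```python
from h import *
from bench import r, fingers, solver, telemetry, cams, workorder
np.set_printoptions(precision=4,suppress=True)
s=lambda:telemetry.sense()
yaw=np.radians(102.1);o=[-np.pi/2,0,yaw]
for y in (102.1,-77.9): print(y,solver.solve_ik(toW([-.215,.06,.17]),[-np.pi/2,0,np.radians(y)]))
for y in (102.1,12.1,-77.9,-167.9): print(y,solver.solve_ik(toW([-.045,-.09,.17]),[-np.pi/2,0,np.radians(y)]))
fingers.clamp(20)
r.move_ptp(toW([-.215,.06,.17]),o)
r.move_linear(toW([-.215,.06,.050]),vel=.12)
t=s();print(t['t'],toC(t['tool_pos']),t['gripper_width'],t['contact_force'])
p,d=cams.camera('side');cv2.imwrite('pics/side1.png',p)
```

```text
102.1 [-0.103   0.1855  1.7457  0.      1.2104 -1.885 ]
-77.9 [-0.103   0.1855  1.7457 -0.      1.2104  1.2566]
102.1 [-0.2356  0.4696  1.3023  0.      1.3697 -2.0175]
12.1 [-0.2356  0.4696  1.3023  0.      1.3697 -0.4468]
-77.9 [-0.2356  0.4696  1.3023 -0.      1.3697  1.124 ]
-167.9 None
4.425 [-0.2144  0.0599  0.0505] -0.00034107624281004925 [ 0.426  -0.3603  1.2961]
```

View pics/side1.png

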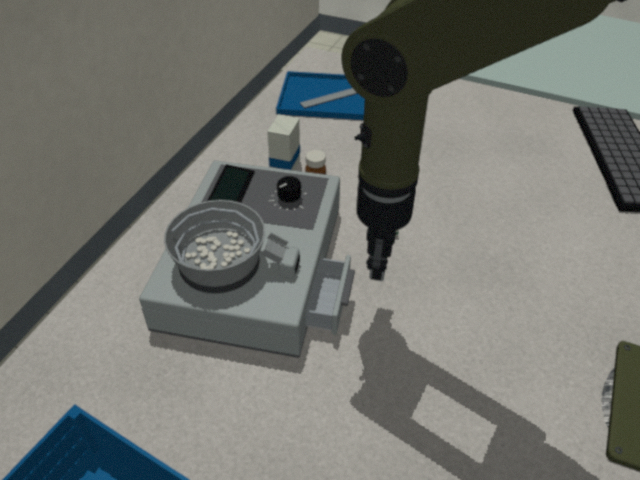

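The closed fingers, tip at (378,275), are lined up in front of the lip. Now I'll push slowly.

Run:
```python
from h import *
from bench import r, fingers, solver, telemetry, cams, workorder
np.set_printoptions(precision=4,suppress=True)
def rep(x):
    t=telemetry.sense();print(x,t['t'],toC(t['tool_pos']),t['contact_force'])
f=r.move_linear(toW([-.165,.06,.050]),vel=.03,until_force=6);rep(f)
for k in range(1,12):
    if f: break
    f=r.move_linear(toW([-.165+.002*k,.06,.050]),vel=.02,until_force=6);rep((k,f))
```

```text
False 6.2917 [-0.1652  0.06    0.05  ] [-0.2776  0.2944 -0.1046]
(1, False) 6.5417 [-0.1628  0.06    0.05  ] [-1.3342 -0.3159  0.2087]
(2, False) 6.7917 [-0.1608  0.06    0.05  ] [ 0.3802  0.4929 -0.4792]
(3, False) 7.0417 [-0.1588  0.06    0.05  ] [ 0.0455 -0.1225 -0.1941]
(4, False) 7.2917 [-0.1568  0.06    0.05  ] [ 0.0411 -0.0856 -0.5537]
(5, False) 7.5417 [-0.1548  0.06    0.05  ] [-0.2545 -0.0906  0.373 ]
(6, False) 7.7917 [-0.1528  0.06    0.05  ] [ 0.3014  0.1288 -0.4601]
(7, False) 8.0417 [-0.1508  0.06    0.05  ] [-0.7251  0.5047  0.0866]
(8, False) 8.2917 [-0.1488  0.06    0.05  ] [0.6807 0.8816 0.2282]
(9, False) 8.5417 [-0.1468  0.06    0.05  ] [-0.6736 -0.4628 -0.4464]
(10, False) 8.7917 [-0.1448  0.06    0.05  ] [-0.2606 -0.1555 -0.4023]
(11, False) 9.0417 [-0.1428  0.06    0.05  ] [ 0.9825 -1.0624 -0.4498]
```

Run:
```python
from h import *
from bench import cams
a,d=cams.camera('side');b,_=cams.camera('scene')
cv2.imwrite('pics/c2.png',np.hstack([cv2.resize(a[150:350,250:450],None,fx=2,fy=2,interpolation=2),cv2.resize(b[180:330,300:500],(400,300),interpolation=2).repeat(1,0)[:300].copy() if 0 else cv2.copyMakeBorder(cv2.resize(b[180:330,300:500],(400,300),interpolation=2),0,100,0,0,0)]))
```

```text
(no output)
```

View pics/c2.png

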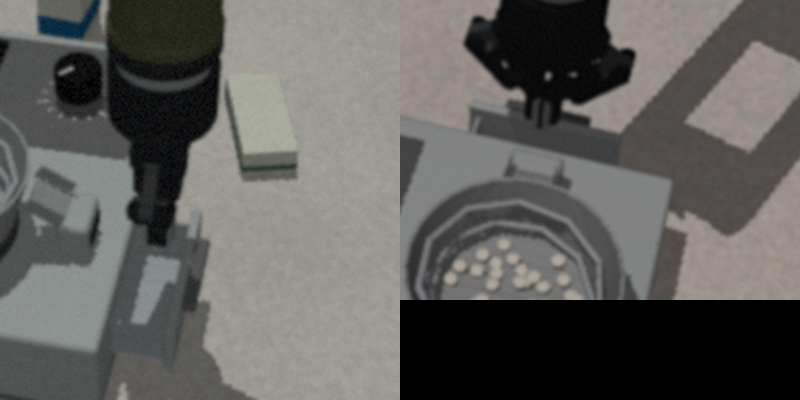

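Run:
```python
from h import *
from bench import r,cams,telemetry
np.set_printoptions(precision=4,suppress=True)
t=telemetry.sense();print(t['tool_pos'],t['orientation'],t['q'])
for n in('side','scene'):
    c=cams.get_calibration(n)
    print(n,proj(c,[t['tool_pos'],t['tool_pos']+[0,0,.013],t['tool_pos']+[0,0,.03],t['tool_pos']-[0,0,.02]]))
    p,d=cams.camera(n);X=toC(cloud(c,d));m=(abs(X[...,0]+.145)<.06)&(abs(X[...,1]-.06)<.02)&(X[...,2]>.03)&(X[...,2]<.12)
    for lo in np.arange(.03,.12,.005):
        q=X[m&(X[...,2]>=lo)&(X[...,2]<lo+.005)]
        if len(q):print(lo,len(q),q[:,0].min(),np.median(q[:,0]),q[:,0].max())
```

```text
[0.5428 0.0087 0.05  ] [-1.5708 -0.      1.782 ] [-0.0618  0.4132  1.7592 -0.      0.9693 -1.8438]
side [[328.842  285.6087]
 [328.9959 280.0381]
 [329.2014 272.5836]
 [328.6108 293.9665]]
0.04999999999999999 6 -0.1775524704470026 -0.17739394178193285 -0.17709428151661533
0.054999999999999986 175 -0.17746269728819414 -0.16997675860479214 -0.15855310640871498
0.059999999999999984 75 -0.17652898885010873 -0.163172425015489 -0.11925415990128334
0.06499999999999997 11 -0.11984565797100744 -0.11949239474158325 -0.11922743560954488
0.06999999999999998 12 -0.11978366567701737 -0.1194671960317009 -0.11918624324928846
0.07499999999999998 12 -0.1197907763997823 -0.11942158104229814 -0.11778662083858665
0.07999999999999997 272 -0.11968821816437729 -0.10646731849417065 -0.09398611854708834
0.08499999999999996 59 -0.1527924414484023 -0.10999143774164893 -0.09523333228488604
0.08999999999999997 30 -0.15381131905332707 -0.141078265843799 -0.09574864957551699
0.09499999999999997 44 -0.1538589979153779 -0.1408395085714354 -0.09564670399760551
0.09999999999999996 56 -0.15396595953432263 -0.13961661919
[... 1026 characters left out ...]
 -0.156950738784551
0.07999999999999997 32 -0.12008945340509042 -0.11617744145517483 -0.0875481738416812
0.08499999999999996 73 -0.14066925606845224 -0.11344631728972346 -0.08678602697133396
0.08999999999999997 15 -0.13849204560022405 -0.13278492756266222 -0.13117262907273275
0.09499999999999997 34 -0.1386086949672298 -0.1334783217013276 -0.13020735339381523
0.09999999999999996 35 -0.14624590252910596 -0.13500660680657123 -0.1310342555119422
0.10499999999999995 34 -0.14452113827809152 -0.13451710547716583 -0.1312300655562988
0.10999999999999996 73 -0.1443618343606882 -0.13153909576543757 -0.08512032844601293
0.11499999999999996 91 -0.1381909536208486 -0.09055301205316542 -0.08533054599342184
```

The fingertips pass over the tray: they show at z of about 0.083 while the TCP reads 0.050. I need to see whether the arm or the tool length is off before going on.

Run:
```python
from h import *
from bench import r,cams,telemetry
np.set_printoptions(precision=4,suppress=True)
r.move_linear(toW([-.145,.06,.12]),vel=.12)
t=telemetry.sense();print(t['t'],t['tool_pos'])
c=cams.get_calibration('wrist');p,d=cams.camera('wrist');X=toC(cloud(c,d))
cv2.imwrite('pics/w2.png',p);np.savez('pics/w2.npz',p=p,d=d,**c)
R=cv2.Rodrigues(c['rvec'])[0];print('cam pos',toC(-R.T@c['tvec']))
h,e=np.histogram(X[...,2][np.isfinite(X[...,2])],bins=np.arange(-.06,.25,.005));print([(round(float(a),3),int(b)) for a,b in zip(e,h) if b>300])
for n in('side','scene'):
    c=cams.get_calibration(n);p,d=cams.camera(n);cv2.imwrite(f'pics/{n}2.png',p)
    X=toC(cloud(c,d));m=(abs(X[...,0]+.145)<.05)&(abs(X[...,1]-.06)<.05)&(X[...,2]>.14)&(X[...,2]<.3)
    for lo in np.arange(.14,.3,.01):
        q=X[m&(X[...,2]>=lo)&(X[...,2]<lo+.01)]
        if len(q):print(n,round(lo,3),len(q),q[:,:2].min(0),q[:,:2].max(0))
```

```text
9.975 [0.5403 0.0083 0.1196]
cam pos [-0.2109  0.0602  0.2983]
[(-0.005, 161329), (-0.0, 7369), (0.005, 658), (0.01, 1034), (0.015, 10846), (0.02, 1330), (0.025, 5022), (0.03, 1045), (0.035, 1027), (0.04, 1099), (0.045, 1495), (0.05, 1274), (0.055, 4748), (0.06, 2385), (0.065, 1480), (0.07, 1475), (0.075, 1679), (0.08, 28334), (0.085, 2820), (0.115, 548), (0.16, 303), (0.165, 464), (0.17, 486), (0.175, 571), (0.18, 612), (0.185, 379), (0.19, 1153), (0.195, 706), (0.2, 2638), (0.205, 3474), (0.21, 6564), (0.215, 3510), (0.22, 4668), (0.225, 8330), (0.23, 8930), (0.235, 9000), (0.24, 10409)]
side 0.15 18 [-0.1556  0.066 ] [-0.1354  0.0692]
side 0.16 70 [-0.1567  0.0564] [-0.1352  0.0765]
side 0.17 78 [-0.1566  0.0578] [-0.1351  0.0763]
side 0.18 41 [-0.1564  0.0598] [-0.1391  0.0762]
side 0.19 7 [-0.159  0.053] [-0.157  0.074]
side 0.2 54 [-0.159   0.0584] [-0.1341  0.0971]
side 0.21 51 [-0.1594  0.0725] [-0.1296  0.1053]
side 0.22 124 [-0.1627  0.0469] [-0.1282  0.1099]
side 0.23 66 [-0.1626  0.0472] [-0.1284  0.1054]
side 0.24 110 [-0.1646  0.0474] [-0.1261  0.1088]
side 0.25 182 [-0
[... 289 characters left out ...]
.16 62 [-0.1411  0.0477] [-0.1337  0.0733]
scene 0.17 87 [-0.1503  0.0475] [-0.1333  0.0739]
scene 0.18 83 [-0.1465  0.0469] [-0.1334  0.0737]
scene 0.19 80 [-0.1562  0.0434] [-0.1316  0.0796]
scene 0.2 216 [-0.1578  0.0253] [-0.1312  0.0953]
scene 0.21 370 [-0.1577  0.0194] [-0.1305  0.1029]
scene 0.22 273 [-0.1586  0.0104] [-0.1262  0.1091]
scene 0.23 264 [-0.1558  0.0104] [-0.126   0.1099]
scene 0.24 326 [-0.1481  0.0101] [-0.1267  0.1098]
scene 0.25 359 [-0.151   0.0105] [-0.1238  0.11  ]
scene 0.26 277 [-0.1523  0.0156] [-0.1229  0.107 ]
scene 0.27 100 [-0.1521  0.0197] [-0.1332  0.101 ]
scene 0.28 90 [-0.1472  0.0233] [-0.1081  0.0978]
scene 0.29 307 [-0.1472  0.0262] [-0.1069  0.0977]
```

View pics/w2.png

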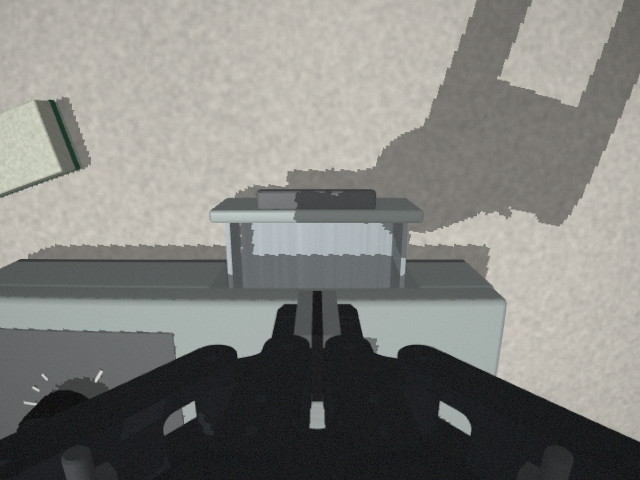

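View pics/side2.png

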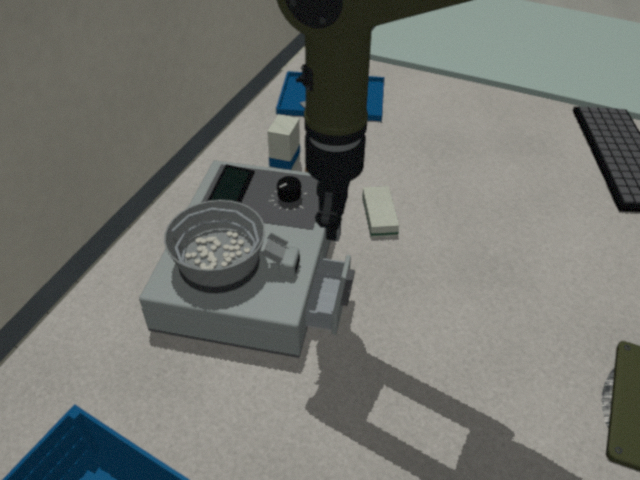

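The wrist depth agrees with the table and deck, so the arm pose is right. The real fingertips end about 33 mm short of the reported TCP. I'll measure that precisely and retry the push with the correction.

Run:
```python
from h import *
from bench import r,cams,telemetry
np.set_printoptions(precision=4,suppress=True)
r.move_linear(toW([-.225,.06,.10]),vel=.15)
tp=telemetry.sense()['tool_pos'];u=toC(tp)
for n in('side','scene'):
    c=cams.get_calibration(n);p,d=cams.camera(n)
    X=toC(cloud(c,d));m=(abs(X[...,0]-u[0])<.02)&(abs(X[...,1]-u[1])<.025)&(X[...,2]>.09)&(X[...,2]<.2)
    print(n,np.sort(X[m][:,2])[:12]-tp[2])
r.move_linear(toW([-.225,.06,.0145]),vel=.12)
def rep(x):
    t=telemetry.sense();print(x,round(t['t'],2),toC(t['tool_pos']),t['contact_force'])
rep(0)
p,d=cams.camera('side');cv2.imwrite('pics/side3.png',p[100:400,150:550])
```

```text
side [0.0359 0.0364 0.0365 0.037  0.0374 0.0377 0.0378 0.038  0.038  0.0381
 0.0381 0.0382]
scene [0.0401 0.0407 0.0407 0.0411 0.0415 0.0415 0.0421 0.0422 0.0436 0.0436
 0.0437 0.0437]
0 11.78 [-0.2244  0.0598  0.0148] [ 0.8154 -0.2372  1.1799]
```

View pics/side3.png

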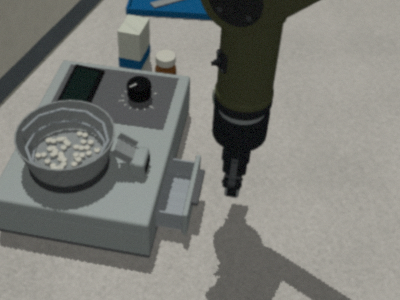

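Run:
```python
from h import *
from bench import r,cams,telemetry
np.set_printoptions(precision=4,suppress=True)
def rep(x):
    t=telemetry.sense();print(x,round(t['t'],2),toC(t['tool_pos']),t['contact_force'])
z=.010
f=r.move_linear(toW([-.192,.06,z]),vel=.06,until_force=5);rep(f)
f=r.move_linear(toW([-.163,.06,z]),vel=.03,until_force=7);rep(f)
for k in range(1,12):
    if f: break
    f=r.move_linear(toW([-.163+.001*k,.06,z]),vel=.01,until_force=12);rep((k,f))
p,d=cams.camera('side');cv2.imwrite('pics/side4.png',p[100:400,150:550])
```

```text
False 12.54 [-0.1924  0.0602  0.0097] [-0.5084 -1.1492 -0.3843]
False 13.66 [-0.1624  0.0598  0.0101] [-0.3703  0.2458  0.6472]
(1, False) 13.91 [-0.162   0.0598  0.0101] [-0.6421 -0.2023  0.5671]
(2, False) 14.16 [-0.1611  0.0599  0.01  ] [-0.5298 -0.6555  0.421 ]
(3, False) 14.41 [-0.16    0.06    0.0099] [-1.0908 -0.1973  0.543 ]
(4, False) 14.66 [-0.1589  0.0601  0.0099] [-0.7332  0.8162 -0.03  ]
(5, False) 14.91 [-0.1581  0.0601  0.0099] [-1.5883 -0.2301 -0.0318]
(6, False) 15.16 [-0.1576  0.06    0.0099] [-3.1317 -1.0193  0.5811]
(7, False) 15.41 [-0.1573  0.0601  0.0099] [-4.6661 -2.1245  1.2257]
(8, False) 15.66 [-0.1568  0.0601  0.0099] [-5.0125 -1.6208  3.5506]
(9, False) 15.91 [-0.1562  0.0601  0.0098] [-5.9779 -2.7369  3.6508]
(10, False) 16.16 [-0.1549  0.0601  0.0098] [-5.1174 -1.1765  2.7014]
(11, False) 16.41 [-0.1528  0.0601  0.0098] [-4.3747 -1.4766  0.9273]
```

View pics/side4.png

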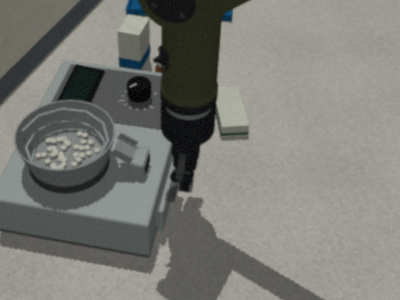

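Run:
```python
from h import *
from bench import r,cams,telemetry
np.set_printoptions(precision=4,suppress=True)
def rep(x):
    t=telemetry.sense();print(x,round(t['t'],2),toC(t['tool_pos']),t['contact_force']);return -toC(np.r_[t['contact_force'][:2]+C()[1],0])[0]
z=.010
for k in range(1,9):
    r.move_linear(toW([-.152+.0007*k,.06,z]),vel=.01,until_force=9);F=rep(k);print(F)
    if F>9: break
r.move_linear(toW([-.22,.06,z]),vel=.12);rep('back')
p,d=cams.camera('side');cv2.imwrite('pics/side5.png',cv2.resize(p[150:350,250:450],None,fx=3,fy=3,interpolation=2))
r.move_linear(toW([-.22,.06,.10]),vel=.2)
c=cams.get_calibration('wrist');p,d=cams.camera('wrist');cv2.imwrite('pics/w5.png',p);np.savez('pics/w5.npz',p=p,d=d,**c)
X=toC(cloud(c,d));m=(abs(X[...,1]-.06)<.03)&(X[...,2]>.05)&(X[...,2]<.065)&(X[...,0]<-.115)
print(np.percentile(X[m],[1,5,50],axis=0))
```

```text
1 16.71 [-0.1508  0.0601  0.01  ] [-1.2312 -0.4582 -1.4893]
1.2998602644754933
2 16.96 [-0.1508  0.0601  0.0099] [-3.9077 -1.0994 -0.9698]
4.051368523899852
3 17.21 [-0.1509  0.0601  0.0099] [-4.4939 -1.2426  1.804 ]
4.654480573677454
4 17.46 [-0.1509  0.0601  0.0099] [-5.8396 -2.6483  1.8991]
6.2650184153785915
5 17.71 [-0.1509  0.0601  0.0099] [-7.7848 -2.1763  2.1725]
8.0680102936111
6 17.96 [-0.151   0.0602  0.0099] [-7.8321 -3.4731  3.9906]
8.386111161633771
7 18.21 [-0.151   0.0601  0.0099] [-10.1923  -4.2256   6.2347]
10.851616020655316
back 18.97 [-0.2177  0.0594  0.0105] [0.0812 0.144  0.3949]
[[-0.1256  0.0559  0.0586]
 [-0.1251  0.0565  0.059 ]
 [-0.1218  0.0599  0.0605]]
```

View pics/side5.png

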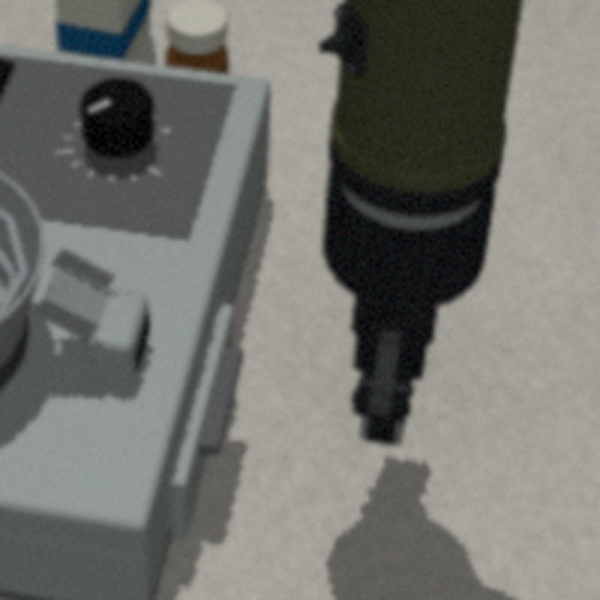

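View pics/w5.png

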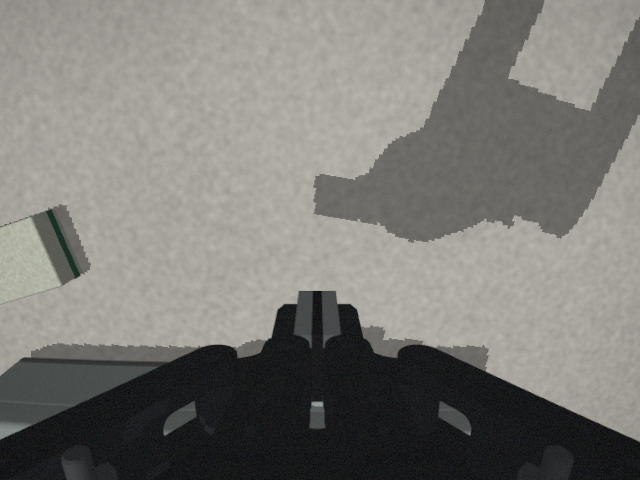

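The tray snapped home: the force fell near -0.151, then a hard stop built to 11 N, and the side view shows the front flush at about (200,400). Next is a close look at the dial.

Run:
```python
from h import *
from bench import r,cams,telemetry,fingers
np.set_printoptions(precision=4,suppress=True)
o=[-np.pi/2,0,np.radians(102.1)]
r.move_ptp(toW([-.2,0,.16]),o)
r.move_ptp(toW([-.005,-.09,.16]),o)
fingers.gripper_open()
r.dwell(.1)
c=cams.get_calibration('wrist');p,d=cams.camera('wrist');cv2.imwrite('pics/w6.png',p);np.savez('pics/w6.npz',p=p,d=d,**c)
X=toC(cloud(c,d));print(telemetry.sense()['t'],toC(telemetry.sense()['tool_pos']))
m=(abs(X[...,2]-.12)<.006)&(np.hypot(X[...,0]+.045,X[...,1]+.09)<.03)
q=X[m];print(len(q),np.median(q[:,2]),q[:,:2].min(0),q[:,:2].max(0),cv2.minEnclosingCircle((q[:,:2]*1000).astype(np.float32)))
n=(abs(X[...,2]-.085)<.008);print('deck',np.median(X[n][:,2]),X[n][:,:2].min(0))
tp=toC(telemetry.sense()['tool_pos'])
for nme in('side','scene'):
    cc=cams.get_calibration(nme);pp,dd=cams.camera(nme)
    Y=toC(cloud(cc,dd));m=(abs(Y[...,0]-tp[0])<.015)&(abs(Y[...,1]-tp[1])<.065)&(Y[...,2]>.165)
    print(nme,np.sort(Y[m][:,2])[:15]-tp[2]);cv2.imwrite(f'pics/{nme}6.png',pp)
```

```text
21.9083 [-0.005  -0.09    0.1599]
4572 0.11865980772509524 [-0.0651 -0.1112] [-0.0239 -0.0701] ((-44.51543426513672, -90.61650085449219), 20.899503707885742)
deck 0.0841856485990889 [-0.1194 -0.3051]
side [0.0493 0.0496 0.0497 0.05   0.05   0.0506 0.0508 0.0509 0.0509 0.051
 0.051  0.051  0.0511 0.0512 0.0512]
scene [0.0497 0.0506 0.0508 0.051  0.0514 0.0524 0.0525 0.0526 0.0527 0.0527
 0.0529 0.0532 0.0534 0.0536 0.0536]
```

View pics/w6.png

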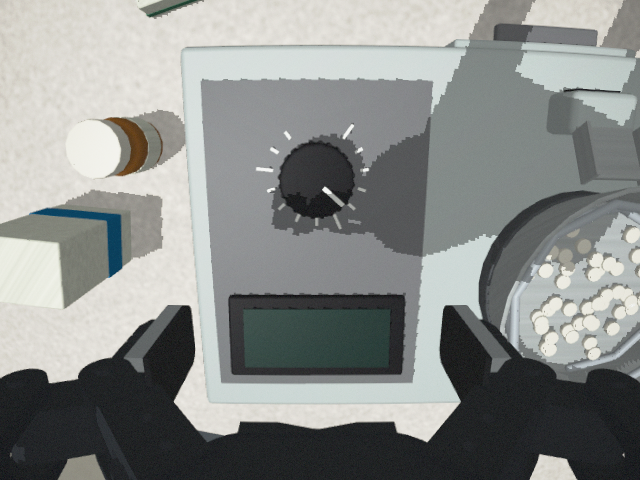

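The wrist view shows the dial at (318,180) with its mark towards (345,206), and the long zero tick at (350,130). I'll check the click number and then grip.

Run:
```python
from h import *
from bench import r,cams,telemetry,fingers
np.set_printoptions(precision=4,suppress=True)
z=np.load('pics/w6.npz')
P=toC(pix2plane(z,[[324,188],[344,206]],.1187));e=P[1]-P[0];dd=P[1]-[-.0445,-.0906,.1187];print(np.degrees(np.arctan2(e[1],e[0])),np.degrees(np.arctan2(dd[1],dd[0])))
P=toC(pix2plane(z,[[350,130],[264,170]],.084))-[-.0445,-.0906,0];print(np.degrees(np.arctan2(P[:,1],P[:,0])))
r.move_linear(toW([-.0447,-.0903,.16]),vel=.15)
r.move_linear(toW([-.0447,-.0903,.058]),vel=.12)
fingers.clamp(40)
t=telemetry.sense();print(t['t'],t['gripper_width'],t['contact_force'],t['moment'],t['q'])
for n in('side','scene'):
    p,d=cams.camera(n);cv2.imwrite(f'pics/{n}7.png',cv2.resize(p[130:280,200:400] if n=='side' else p[180:330,170:370],None,fx=3,fy=3,interpolation=2))
```

```text
48.076654554639646 48.57689898035959
[142.3808 -94.7674]
23.9167 0.03846430095571311 [-0.9318 -0.3284  4.0144] [-0.0141  0.1056 -0.0048] [-0.2358  0.563   1.4338 -0.      1.1437 -2.0178]
```

View pics/side7.png

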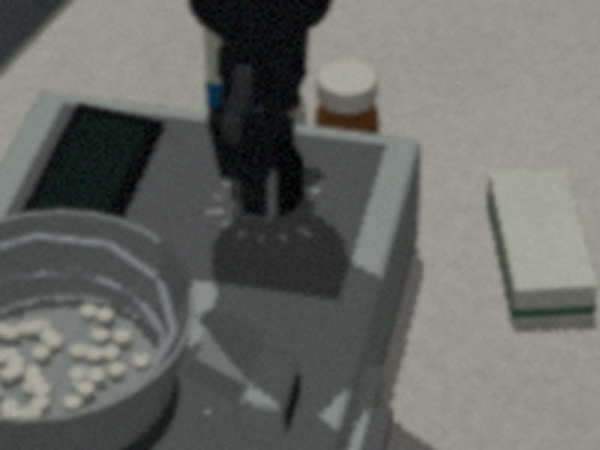

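The mark reads 48°, so click 4 is confirmed and five clicks are needed. The grip is on at 38.5 mm, but 4 N presses the dial down. I'll relieve that before turning.

Run:
```python
from h import *
from bench import r,cams,telemetry,fingers
np.set_printoptions(precision=3,suppress=True)
def rep(x):
    t=telemetry.sense();print(x,round(t['t'],2),t['tool_pos'],t['contact_force'],t['moment'][2],t['gripper_width']);return t
p0=telemetry.sense()['tool_pos'];rep(0)
tgt=toW([-.0447,-.0903,.058])
for k in range(1,7):
    r.move_linear(tgt+[0,0,.0004*k],vel=.01)
    t=rep(k)
    if t['contact_force'][2]<0.5:break
q=t['q'].copy()
for k in range(1,3):
    qq=q.copy();qq[5]+=k*np.radians(12);r.goto_joints(qq);t=rep(('rot',k*12))
```

```text
0 24.02 [ 0.671 -0.118  0.059] [-1.278 -0.148  5.505] -0.01797997356650549 0.038682648202726294
1 24.27 [ 0.671 -0.118  0.059] [-0.268  0.872  4.801] -0.031063413606855293 0.038821096084954286
2 24.52 [ 0.671 -0.118  0.059] [ 0.355 -0.024  4.076] -0.002987377199387106 0.03848797362076209
3 24.77 [ 0.671 -0.118  0.059] [ 2.972 -0.346  0.453] 0.009188835190627478 0.03891863751872091
('rot', 12) 25.08 [ 0.671 -0.118  0.059] [ 1.002 -0.001  2.689] -0.0934524606812567 0.03858480986491905
('rot', 24) 25.4 [ 0.671 -0.118  0.059] [ 1.091 -0.288  0.895] -0.12847165789760165 0.03873727220357708
```

Run:
```python
from h import *
from bench import r,cams,telemetry,fingers
np.set_printoptions(precision=3,suppress=True)
def rep(x):
    t=telemetry.sense();print(x,round(t['t'],2),t['contact_force'],round(t['moment'][2],3),round(t['q'][5],3));return t
q=telemetry.sense()['q'].copy(); q[5]=-2.0178+np.radians(24); q0=q.copy()
for a in (6,10,14,18,24,34,48):
    qq=q0.copy();qq[5]+=np.radians(a);r.goto_joints(qq);rep(24+a)
p,d=cams.camera('side');cv2.imwrite('pics/side8.png',cv2.resize(p[130:280,200:400],None,fx=3,fy=3,interpolation=2))
p,d=cams.camera('wrist');cv2.imwrite('pics/w8.png',p)
```

```text
30 25.65 [ 1.337 -1.005  3.034] 0.245 -1.5
34 25.9 [ 3.085 -1.292  1.123] 0.076 -1.429
38 26.15 [ 2.662 -1.622 -0.012] 0.033 -1.358
42 26.4 [ 1.931 -1.104  1.98 ] -0.047 -1.288
48 26.65 [ 0.576 -1.278  1.942] -0.075 -1.185
58 26.94 [ 1.046 -2.263  2.617] 0.028 -1.011
72 27.28 [ 0.93  -2.474  2.091] -0.036 -0.768
```

View pics/side8.png

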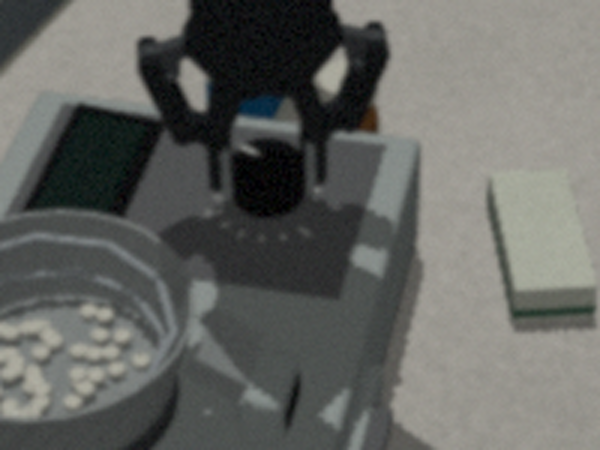

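View pics/w8.png

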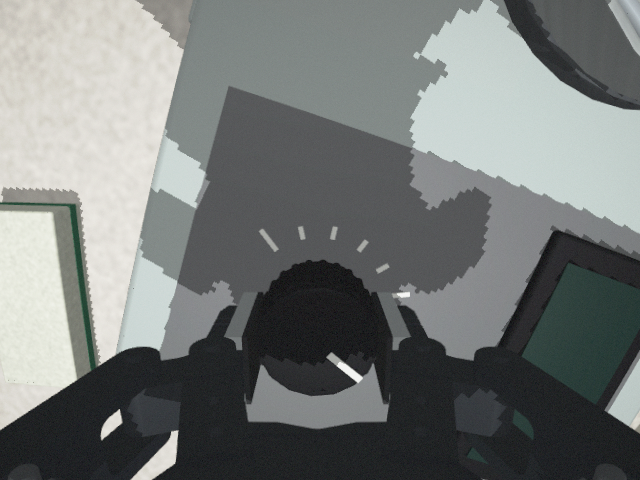

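```bash
cat >> h.py <<'E'
def angs(c,uv,z): 
    P=toC(pix2plane(c,uv,z))[:,:2]-[-.0447,-.0903];return np.degrees(np.arctan2(P[:,1],P[:,0])),np.hypot(*P.T)
E
python3 - <<'E'
from h import *
from bench import cams,telemetry
c=cams.get_calibration('wrist')
print(angs(c,[[362,380],[330,356]],.1187))
print(angs(c,[[264,233],[302,232],[333,232],[363,245],[383,268],[405,294]],.0845))
print(telemetry.sense()['orientation'],telemetry.sense()['t'])
E
```

```text
(array([-22.90402663, -24.80524632]), array([0.0201951, 0.0063145]))
(array([143.5136277 , 118.8630901 ,  95.45331973,  70.53721061,
        46.44067892,  23.20969216]), array([0.03406674, 0.02870339, 0.02894172, 0.0292515 , 0.02942575,
       0.03529025]))
[-1.57129438e+00  3.51906768e-04  5.29928650e-01] 27.3833
```

The mark is at -24°, which is click 7, so the grip hasn't slipped. Two clicks remain.

Run:
```python
from h import *
from bench import r,cams,telemetry,fingers
np.set_printoptions(precision=3,suppress=True)
def rep(x):
    t=telemetry.sense();print(x,round(t['t'],2),t['contact_force'],round(t['moment'][2],3),round(t['q'][5],3));return t
q0=telemetry.sense()['q'].copy()
for a in (84,96,108,120):
    q=q0.copy();q[5]=-2.0178+np.radians(a);r.goto_joints(q);rep(a)
r.dwell(.2);rep(0)
c=cams.get_calibration('wrist');p,d=cams.camera('wrist');cv2.imwrite('pics/w9.png',p);np.savez('pics/w9.npz',p=p,d=d,**c)
```

```text
84 27.7 [ 1.071 -3.584  3.863] 0.079 -0.557
96 28.02 [ 0.317 -2.816  2.393] -0.018 -0.349
108 28.33 [ 0.119 -2.534  2.952] -0.116 -0.139
120 28.65 [-0.787 -1.246  3.463] -0.05 0.07
0 28.85 [-0.631 -2.309  4.067] 0.037 0.074
```

View pics/w9.png

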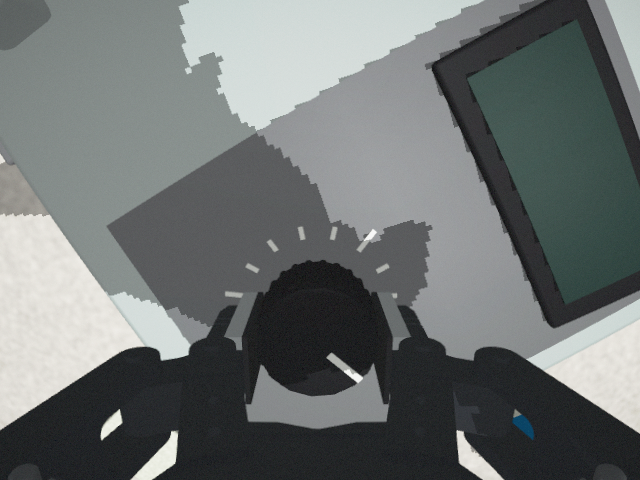

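The mark hasn't moved relative to the gripper, so the dial has turned the full 120°. Now I'll release, lift and check the angle.

Run:
```python
from h import *
from bench import r,cams,telemetry,fingers,solver
np.set_printoptions(precision=3,suppress=True)
fingers.gripper_open()
r.move_linear(toW([-.0447,-.0903,.125]),vel=.15)
c=cams.get_calibration('side');p,d=cams.camera('side');cv2.imwrite('pics/side10.png',cv2.resize(p[130:280,200:400],None,fx=3,fy=3,interpolation=2))
c=cams.get_calibration('wrist');p,d=cams.camera('wrist');cv2.imwrite('pics/w10.png',p);np.savez('pics/w10.npz',p=p,d=d,**c)
t=telemetry.sense();print(t['t'],t['q'],t['contact_force'])
```

```text
30.1167 [-0.235  0.505  1.362 -0.001  1.277  0.077] [ 0.314  0.434 -0.604]
```

View pics/w10.png

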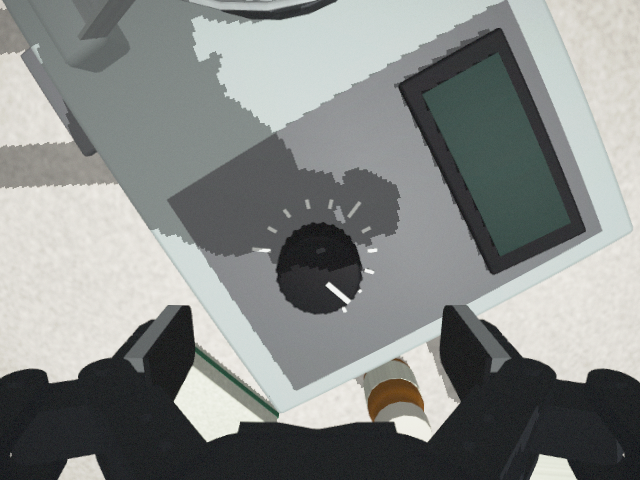

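Run:
```python
from h import *
from bench import r,cams,telemetry,fingers,solver
np.set_printoptions(precision=4,suppress=True)
z=np.load('pics/w10.npz');a=angs(z,[[349,301],[329,286]],.1187);print(a,(144-a[0])/24)
X=toC(cloud(z,z['d']));m=(np.hypot(X[...,0]+.0447,X[...,1]+.0903)<.015);print('top z',np.median(X[m][:,2]))
fingers.clamp(20)
def rep(x):
    t=telemetry.sense();print(x,round(t['t'],2),toC(t['tool_pos']),t['contact_force']);return t
rep('c')
f=r.move_linear(toW([-.0447,-.0903,.092]),vel=.08,until_force=3);rep(f)
f=r.move_linear(toW([-.0447,-.0903,.081]),vel=.01,until_force=3);rep(f)
```

```text
(array([-70.1629, -72.9933]), array([0.0193, 0.007 ])) [8.9235 9.0414]
top z 0.23844833429990142
c 30.88 [-0.0447 -0.0903  0.1251] [-0.148  -0.0436 -0.3856]
False 31.44 [-0.045  -0.0902  0.0914] [ 0.0515  0.0134 -0.4006]
True 32.31 [-0.0448 -0.0903  0.0827] [0.2807 0.8737 3.9062]
```

The dial reads nine (-71° to -73°), and the fingertips touch its top at TCP z of about 0.083. Now the slow press.

Run:
```python
from h import *
from bench import r,cams,telemetry,fingers,solver
np.set_printoptions(precision=4,suppress=True)
def rep(x):
    t=telemetry.sense();print(x,round(t['t'],2),toC(t['tool_pos']),t['contact_force']);return t
t=rep('s');z=t['tool_pos'][2]
for k in range(1,30):
    f=r.move_linear(toW([-.0447,-.0903,z-.0005*k]),vel=.008,until_force=6);t=rep((k,f));F=t['contact_force'][2]
    if F>15.3: break
```

```text
s 32.31 [-0.0448 -0.0903  0.0827] [0.2807 0.8737 3.9062]
(1, False) 32.59 [-0.0449 -0.0903  0.0826] [-1.266   0.268   5.8882]
(2, False) 32.84 [-0.0448 -0.0903  0.0822] [-1.9138  0.7269  6.5204]
(3, False) 33.09 [-0.0448 -0.0903  0.0818] [-2.2932  0.5322  5.8989]
(4, False) 33.34 [-0.0448 -0.0903  0.0816] [-1.6789 -0.1469  8.1668]
(5, False) 33.59 [-0.0448 -0.0903  0.0812] [-1.9785  0.8151  7.9565]
(6, False) 33.84 [-0.0448 -0.0903  0.0808] [-2.2346  0.1605  8.6231]
(7, False) 34.09 [-0.0448 -0.0903  0.0805] [-2.2078  1.1685  9.8503]
(8, False) 34.34 [-0.0448 -0.0903  0.0801] [-2.6687  0.4034 10.0348]
(9, False) 34.59 [-0.0447 -0.0903  0.0798] [-2.4231  0.4896 10.7396]
(10, False) 34.84 [-0.0447 -0.0903  0.0794] [-3.5128  0.8981 11.2858]
(11, False) 35.09 [-0.0447 -0.0903  0.079 ] [-3.622   1.9311 11.9293]
(12, False) 35.34 [-0.0447 -0.0903  0.0788] [-3.9556  0.3668 12.7107]
(13, False) 35.59 [-0.0447 -0.0903  0.0787] [-4.3493  0.7633 14.9527]
(14, False) 35.84 [-0.0446 -0.0904  0.0786] [-4.9605  0.4062 16.648 ]
```

The force rose sharply at 4.0 mm of travel (16.6 N), so the dial is on its stop. I'll lift off and check everything.

Run:
```python
from h import *
from bench import r,cams,telemetry,fingers,solver
np.set_printoptions(precision=4,suppress=True)
r.move_linear(toW([-.0447,-.0903,.10]),vel=.05)
r.move_linear(toW([-.0447,-.0903,.16]),vel=.15)
r.move_linear(toW([-.005,-.09,.16]),vel=.15)
q=telemetry.sense()['q'].copy();q[5]=-2.0;r.goto_joints(q)
r.move_linear(toW([.0,-.09,.18]),vel=.15)
c=cams.get_calibration('wrist');p,d=cams.camera('wrist');cv2.imwrite('pics/w11.png',p);np.savez('pics/w11.npz',p=p,d=d,**c)
X=toC(cloud(c,d));m=(np.hypot(X[...,0]+.0447,X[...,1]+.0903)<.014);n=abs(X[...,2]-.085)<.008
print('top-deck',np.median(X[m][:,2])-np.median(X[n][:,2]),telemetry.sense()['t'])
m=(abs(X[...,1]-.06)<.03)&(X[...,2]>.05)&(X[...,2]<.063)&(X[...,0]<-.12)
if m.any():print('lip',np.percentile(X[m],[1,5],axis=0))
for k in('scene','side'):
    c=cams.get_calibration(k);p,d=cams.camera(k);cv2.imwrite(f'pics/{k}11.png',p)
    X=toC(cloud(c,d));m=(abs(X[...,1]-.06)<.03)&(X[...,2]>.05)&(X[...,2]<.063)&(X[...,0]<-.123)&(X[...,0]>-.2)
    if m.any():print('lip',k,np.percentile(X[m],[1,5,50],axis=0)[:,0])
```

```text
top-deck 0.03456776387324188 39.6167
lip [[-0.1393  0.0306  0.0563]
 [-0.1385  0.0329  0.057 ]]
lip scene [-0.1406 -0.14   -0.1377]
lip side [-0.1396 -0.1393 -0.1316]
```

View pics/w11.png

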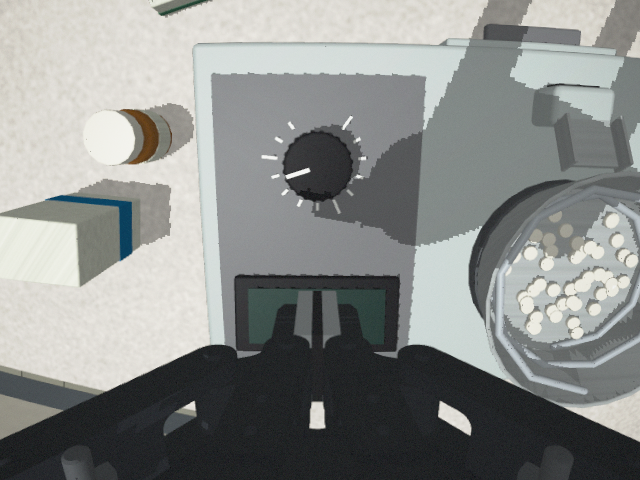

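View pics/scene11.png

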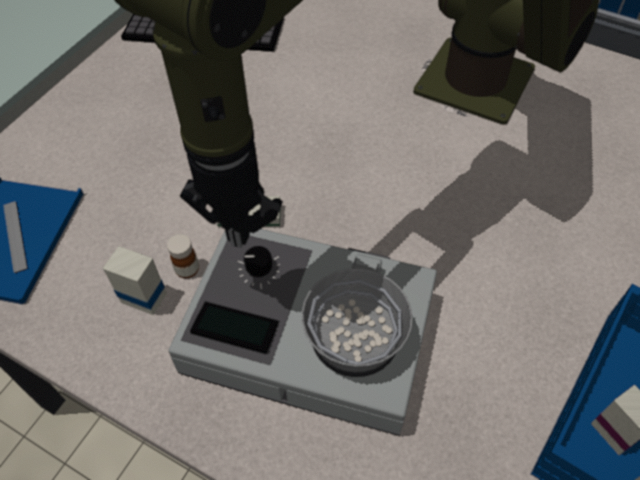

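The dial is up (34.6 mm above the deck). Its mark at (287,178) points to the tick at (275,177), just before long tick 10 at (268,157). The lip is at -0.140, so the tray is home, and the vial and cartons haven't moved. Handing in.

Run:
```python
from bench import workorder
workorder.hand_in()
```

```text
the job is handed in; nothing more can be done
```

I handed the job in at about 40 s of the 64 s allowed: tray home, dial on nine, and the dial pressed to its stop and sprung back up, in that order.

- **Tray:** It started about 37 mm out. I slid it in through the catch until it snapped home; the highest push I read was about 11 N against the stop. The last check put the lip at about -140 mm in the counter's frame, which is home.
- **Dial:** I gripped it at 40 N and turned it from click 4 to click 9. After release the mark read about -71° to -73°, and nine is -72°.
- **Press:** The dial went down 4.0 mm to its stop at 16.6 N and sprang back. The last check had its top 34.6 mm above the deck, and the mark still pointed at the tick before 10.
- **Vial and cartons:** The vial and tall carton were unmoved in the last pictures. The flat carton was partly hidden behind the gripper there, but I never went near it.

**Disagreements on the way:**
- The real fingertips end about 33 mm short of the reported tool point. My first tray push therefore passed over the tray without touching anything. I corrected for the offset from the camera depth and repeated the push.
- Just after I gripped the dial, up to 5.5 N was pressing it down, right where it starts to move. I eased that off before turning, but up to about 4 N came back during the turn. That is well below the roughly 10 N that would trigger an early start.

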